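# Fit the jar platform on the drive pins of the orbital shaker

### The arm

A 6-joint arm with a two-finger parallel gripper is mounted at the origin on a cart in front of the work surface, level with it; the furniture and walls round the work are solid. World frame = base frame: x ahead of the robot, y to its left, z up, the work surface at z = 0. Lengths are in m, angles in degrees, forces in N, time in s.
With the tool pointing down it reaches from about 0.35 to 0.775 m from the base axis. Payload 5.5 kg.
Tool frame: the origin (TCP) lies at the very end of the fingers, on their centre line; the grasp point (between the pads) lies 19 mm behind it (grip_depth is the distance from the TCP to the grasp point, in m); z points along the fingers, y is the line along which they close (so a half turn about z gives the same grasp; the last joint's range is limited). The gripper opens to 85 mm and grips with 20 to 120 N. Pads are 22 mm wide; open, the fingers measure 114 mm over their backs; the gripper's body (76 mm by 85 mm) begins 54 mm behind the grasp point. The pads swing forward as they close: fully open they stand 13 mm farther back than shut.
Start: joints at [-74.748, 17.945, 2.641, 74.691, 0, 82.002], TCP at [0.227, -0.528, 0.231] pointing down, gripper open.
Joint ranges: [-158.12, 158.12], [-49.38, 96.58], [-58.88, 72.47], [-126.05, 133.96], [-84.25, 85.87], [-180, 180]. Speed limits (degrees/s): [147.25, 147.25, 180, 180, 180, 180].

### API

Orientations are given as a 3x3 rotation matrix whose columns are the frame's x, y, z axes.
In Python, from plant import * gives the robot as it stands. The module is installed in compiled form; this text tells all that it offers.
- The arm moves only by the shell command python3 -m jog 'ROWS' [OPENING]. ROWS is JSON, a list of rows, each an object with "translation": the shift along the tool's x, y, z in mm, a list of three; "roll": the turn about the tool's z in rad. A call has 1 to 20 rows; each row is the pose to reach, as a shift and turn from the pose commanded when the call began, along the tool's axes at that moment; what a row does not reach only later rows make up. A row lasts 1/12 s, in which the tool goes at most 41.7 mm and 7.16 degrees, less where a joint would pass 70% of its speed; a pose out of reach is approached as far as the arm can. A call with a gripper value outside its range is refused whole. OPENING is the gripper command: -1 is shut, 1 is fully open, values between are in proportion, set as the call begins (- or left out, the last holds). The fingers move at their own pace and stop on an object; the grip force is fixed at half the most. Time passes only in rows, so rows that repeat a pose let the fingers close. It gives the time, the measured TCP pose, the force, the opening and the grip force at its end, in the units of the state.
- get_obs(): the state, without advancing time (a new reading comes with each control period).
- camera(name): name is "side" or "top"; returns a dict with "image" (480x640x3 uint8, red, green, blue), "fovy" (degrees; the focal length in pixels is half the picture's height over the tangent of half this angle, whatever the lens; pixels are square), "cx", "cy" (the principal point, pixels), "cam_to_world" (4x4, takes a point from camera to world coordinates). Camera axes: x right, y down, z forward; pixel columns grow to the right and rows downward; lengths in m; the calibration is good to about 2 mm. A picture is of the moment at which its call begins. There is no depth.
- job_done(): hands the job in; it is judged then, once.
The state is a dict: "t": time; "qpos": joint angles; "joint_velocities": joint speeds; "joint_torque": joint torques, N m; "tool_pos": TCP position; "eef_rot": TCP orientation; "wrist_force": force on the tool from outside, world axes, zero at the start; "ft_torque": the same for the moment, N m; "width": finger opening in m; "gripper_force": force on a finger pad.
Only numpy, scipy, OpenCV 4.12 (cv2) and the standard library are available. Lean on these libraries where they do the work, as an engineer would, in place of code of your own. Each camera call takes 0.05 s, during which the arm holds its last target. There are 200 camera calls.

### The job

Pick up the square jar platform by its handle and fit it on the orbital shaker: centre hole over the brass spindle, then turn it under light pressure until all four drive pins find their holes, and let it sit fully home, flat on the drive head. Work gently - never press or twist hard on the shaker, and stop turning as soon as the pins enter - and leave the jar, the dropper bottle and the tin in front where they stand; let go at the end.

Things in the scene. Friction and masses are not known exactly. Their poses are not given: they have to be found in the camera images.
- platform: Loose square aluminium plate, 110 x 110 mm, 12 mm thick, thin blue rim (top 18 mm above the underside), 0.25 to 0.5 kg; origin at the centre of its underside, z up. An 18 mm hole goes through the centre, and four 10 mm holes at 36 mm from the centre on the diagonals (x, y = +-25.5 mm), so it fits at any of four quarter turns.
- handle (a point): Centre of the crossbar of the platform's black bridge handle, 53 mm above the platform's underside; axes as the platform's. The bar lies along x: 74 mm long, 14 mm wide (y), 14 mm high. It stands on two posts at x = +-32 mm (10 mm thick); below the bar the space is open, from 12 to 46 mm above the underside.
- shaker: White orbital shaker, fixed to the bench, housing 140 x 140 mm, 40 mm high; origin at the centre of its underside, panel towards its -x. On top a dark round drive head, 112 mm across. Head, spindle and pins float on a spring: they sink from about 6 N on, 1 mm more per 0.6 N, hard stop after 6 mm (10 N); the platform's weight does not sink them. More than 25 N on the shaker is too hard.
- head_face (a point): Centre of the drive head's flat face when not pressed: on the shaker's axis, 60 mm above the bench; axes as the housing. The platform is home when its origin is here. Resting on the pin tips it lies 10 mm higher.
- pin_circle (a point): Centre of the circle of pins at the height of their tips, 10 mm above the face; axes as the housing, NOT as the pins. Four steel pins, 8 mm thick, tips tapered to 4 mm over the last 3 mm, 36 mm from the centre, at quarter turns. The braked head does not turn; its angle is not measured and differs each time: look or feel for it. Pins lie 20 to 70 degrees off the housing's diagonals.
- spindle_top (a point): Tip of the brass spindle in the centre of the head, 22 mm above the face; 16 mm thick, its top 8 mm tapering to 7 mm. It enters the platform's centre hole before the pins meet the plate.
- jar_madder: Small glass jar with red pigment, 27 mm across, 61 mm high, standing in front of the shaker; origin at the centre of its underside. Not to be disturbed.
- dropper_bottle: Brown dropper bottle, 28 mm across, 86 mm high, standing in front of the shaker; origin at the centre of its underside. Not to be disturbed.
- gum_tin: Flat round blue tin, 68 mm across, 24 mm high, lying in front of the platform's starting place; origin at the centre of its underside. Not to be disturbed.
There are look-alikes about, which are no part of the job. Of the things that look like the shaker, the larger one is meant.

How it is judged (in metres and radians):
At the end, for the whole second after the job is handed in: The platform lies at rest on the drive head with all four pins in its holes: its underside within 2 mm of the head's face, within 3 mm of its centre, tilted less than 0.03 rad (horizontal distance between platform and head_face below 0.003 m and z of platform in the frame of head_face between -0.002 and 0.002 m and angle between platform's own z axis and vertical below 0.03 rad and linear speed of platform below 0.01 m/s); the robot touches nothing.
It fails at once if the platform is pressed or twisted on the shaker with more than 25 N (contact force between platform and shaker above 25 N).
It fails at once if the robot pushes on the shaker itself with more than 25 N (contact force between any of the arm, the fingers and shaker above 25 N).
It fails at once if the jar, the bottle or the tin is moved more than 20 mm or tipped (distance of any of jar_madder, dropper_bottle, gum_tin from where it was at the start of the episode above 0.02 m or angle between any of jar_madder, dropper_bottle, gum_tin's own z axis and vertical above 0.5 rad).
It also fails if it takes over 64 s, if anything falls off the work surface, if the arm or the gripper's body presses on something with over 40 N, if the wrist force passes 120 N, or if a joint passes its speed limit or range.

## Working session

There is one attempt and no reset: what is moved stays moved. The work goes in short steps, Python scripts to look and compute and a shell command to move; the robot and the scene stay as the last step left them, time stands still between calls to the robot, and variables do not carry over. Pictures are saved under pics/ and viewed, at most 10 in all, crops included, and the job is handed in when it is done.

```bash
mkdir -p pics
cat > h.py <<'E'
from plant import *
import numpy as np, cv2
def K(c):
    f=240/np.tan(np.radians(c["fovy"])/2); return f
def ray(c,u,v):
    f=K(c); M=np.array(c["cam_to_world"]); d=M[:3,:3]@np.array([(u-c["cx"])/f,(v-c["cy"])/f,1]); return M[:3,3],d
def onz(c,u,v,z):
    o,d=ray(c,u,v); return o+d*(z-o[2])/d[2]
def proj(c,p):
    M=np.array(c["cam_to_world"]); q=M[:3,:3].T@(np.array(p)-M[:3,3]); f=K(c); return q[0]/q[2]*f+c["cx"],q[1]/q[2]*f+c["cy"]
def save(im,n): cv2.imwrite("pics/"+n,cv2.cvtColor(np.ascontiguousarray(im),cv2.COLOR_RGB2BGR))
E
python3 - <<'E'
from h import *
import pickle
D={}
for n in("top","side"):
    c=camera(n);D[n]=c;save(c["image"],n+"0.png");print(n,c["fovy"],c["cx"],c["cy"],np.round(c["cam_to_world"],3).tolist())
pickle.dump(D,open("c0.pkl","wb"))
o=get_obs();print({k:np.round(v,3).tolist() for k,v in o.items()})
E
```

```text
top 52.56671780047523 321.66238146455294 251.27460713847577 [[-0.02, -0.993, 0.117, 0.355], [-1.0, 0.019, -0.015, -0.057], [0.013, -0.118, -0.993, 1.147], [0.0, 0.0, 0.0, 1.0]]
side 52.38030620057221 320.4415252812758 235.466339550168 [[-0.975, -0.138, 0.175, 0.322], [-0.221, 0.52, -0.825, 0.653], [0.023, -0.843, -0.537, 0.544], [0.0, 0.0, 0.0, 1.0]]
{'t': 0.1, 'qpos': [-74.751, 17.986, 2.584, 74.693, -0.0, 82.001], 'joint_velocities': [0.02, -0.091, 0.181, 0.099, 0.053, -0.052], 'joint_torque': [0.002, -48.173, 29.924, 0.013, -0.0, 0.0], 'tool_pos': [0.227, -0.528, 0.231], 'eef_rot': [[0.919, 0.395, -0.0], [0.395, -0.919, 0.002], [0.0, -0.002, -1.0]], 'wrist_force': [0.258, -0.593, -0.078], 'ft_torque': [0.049, 0.044, 0.001], 'gripper_force': 0.0, 'width': 0.085}
```

View pics/top0.png

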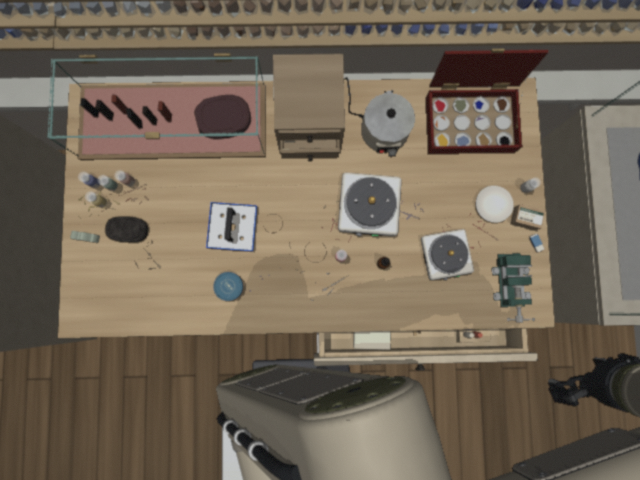

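View pics/side0.png

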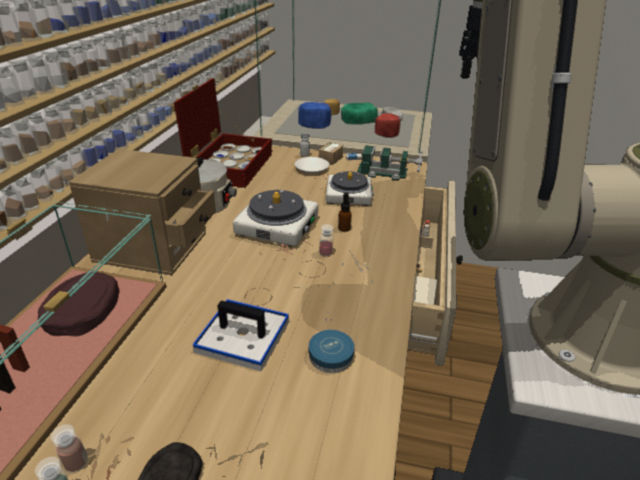

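The top view (image up is +x, left is +y) shows these candidates:
- **Shaker:** large one at (370,204), small look-alike at (448,254), and a grey round pot at (388,120). By the description I choose the larger one at (370,204).
- **Platform:** only the blue-rimmed plate at (232,227), with its black handle bar running roughly along image-vertical.
- **To be left alone:** jar (342,255), dropper bottle (384,263), tin (228,287).

In the side view the platform is at (243,332) and the shaker at (277,213). I'll check the choice in one close crop.

Run:
```python
from h import *
import pickle
D=pickle.load(open("c0.pkl","rb"))
t=D["top"]["image"];s=D["side"]["image"]
R=lambda im,x,y,w,h,k:cv2.resize(im[y:y+h,x:x+w],None,fx=k,fy=k,interpolation=cv2.INTER_CUBIC)
a=R(t,330,164,80,60+20,4.9)[:290*1]; 
A=cv2.resize(t[164:244,330:410],(400,300*1+0)) if 0 else None
tiles=[cv2.resize(t[168:240,334:406],(390,390)),cv2.resize(s[180:245,230:325],(400,274)),]
C=np.zeros((600,800,3),np.uint8)
C[:390,:390]=tiles[0];C[:274,400:800]=tiles[1]
C[280:600,400:720]=cv2.resize(t[195:259,200:264],(320,320))
save(C,"crop1.png")
# platform blue rim
for n in("top","side"):
    c=D[n];hsv=cv2.cvtColor(c["image"],cv2.COLOR_RGB2HSV)
    m=cv2.inRange(hsv,(108,120,60),(128,255,255))
    k,l,st,ce=cv2.connectedComponentsWithStats(m)
    print(n,[(st[i].tolist()) for i in range(1,k) if st[i][4]>40])
```

```text
top []
side [[299, 103, 31, 25, 688], [193, 300, 95, 65, 535]]
```

View pics/crop1.png

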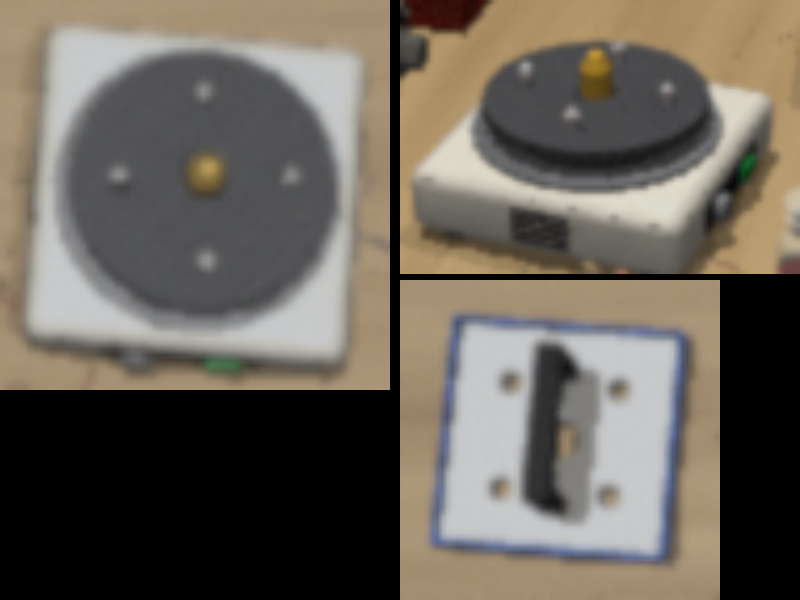

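The crop confirms the larger shaker: its panel faces the robot, the spindle is at crop (206,174), and four pins show at (118,177), (204,92), (291,177) and (206,260). The platform has its four corner holes at crop (510,381), (618,388), (608,495) and (500,487), with the handle bar near image-vertical.

```bash
cat >> h.py <<'E'
def blobs(im,m,amin,amax,off=(0,0)):
    k,l,st,ce=cv2.connectedComponentsWithStats(m)
    return [(ce[i]+off,st[i][4]) for i in range(1,k) if amin<=st[i][4]<=amax]
def up(im,x0,x1,y0,y1,k=8): return cv2.resize(im[y0:y1,x0:x1],None,fx=k,fy=k,interpolation=cv2.INTER_CUBIC)
def unup(p,x0,y0,k=8): return ((p[0]+.5)/k-.5+x0,(p[1]+.5)/k-.5+y0)
E
python3 - <<'E'
from h import *
import pickle
D=pickle.load(open("c0.pkl","rb"))
def fit4(P,name):
    P=np.array(P);c=P[:,:2].mean(0);d=P[:,:2]-c
    a=np.degrees(np.arctan2(d[:,1],d[:,0]));m=np.degrees(np.angle(np.mean(np.exp(4j*np.radians(a))))/4)
    print(name,"centre",c.round(4),"r",np.hypot(*d.T).round(4),"ang",a.round(1),"mean mod90",round(m,2))
c=D["top"];im=c["image"]
# pins
for n,box,z in(("top",(340,400,172,232),.0695),("side",(244,306,186,226),.0695)):
    c=D[n];u=up(c["image"],*box);g=cv2.cvtColor(u,cv2.COLOR_RGB2HSV)
    bh=cv2.morphologyEx(g[...,2],cv2.MORPH_TOPHAT,cv2.getStructuringElement(cv2.MORPH_ELLIPSE,(49,49)))
    m=((bh>45)&(g[...,1]<60)).astype(np.uint8)*255
    L=[b for b in blobs(u,m,100,2500)]
    P=[]
    for p,a in L:
        q=unup(p,box[0],box[2]);w=onz(c,*q,z);P.append(w);print(n,np.round(q,1),a,w.round(4))
    if len(P)==4: fit4(P,n+" pins")
    mg=cv2.inRange(g,(10,130,60),(30,255,255))
    for p,a in blobs(u,mg,500,1e6): q=unup(p,box[0],box[2]);print(n,"spindle",np.round(q,1),a,onz(c,*q,.074).round(4))
# platform
c=D["top"];box=(200,264,195,259);u=up(c["image"],*box);g=cv2.cvtColor(u,cv2.COLOR_RGB2HSV)
m=cv2.inRange(g,(105,90,50),(130,255,255));cn=max(cv2.findContours(m,0,2)[0],key=lambda q:cv2.boundingRect(q)[2]);h=cv2.convexHull(cn)[:,0]
W=np.array([onz(c,*unup(p,box[0],box[2]),.018)[:2] for p in h.astype(float)])
r=cv2.minAreaRect((W*1000).astype(np.float32));print("rim top",r)
wh=((g[...,1]<40)&(g[...,2]>150)).astype(np.uint8)*255
inn=np.zeros_like(wh);cv2.fillConvexPoly(inn,h.reshape(-1,1,2),255);inn=cv2.erode(inn,np.ones((41,41)))
L=blobs(u,cv2.bitwise_and(inn,~wh),100,1500);P=[onz(c,*unup(p,box[0],box[2]),.012) for p,a in L];print([a for p,a in L])
if len(P)==4: fit4(P,"holes")
c=D["side"];box=(180,300,285,375);u=up(c["image"],*box);g=cv2.cvtColor(u,cv2.COLOR_RGB2HSV)
m=cv2.inRange(g,(105,110,50),(130,255,255));cn=max(cv2.findContours(m,0,2)[0],key=cv2.contourArea);h=cv2.convexHull(cn)
print("side rim hull quad",[(np.round(unup(p,box[0],box[2]),1).tolist()) for p in cv2.approxPolyDP(h,30,True)[:,0].astype(float)])
# handle bar black (top view z=.060)
for n,box in(("top",(200,264,195,259)),("side",(205,280,290,350))):
    c=D[n];u=up(c["image"],*box);g=cv2.cvtColor(u,cv2.COLOR_RGB2HSV)
    L=cv2.findContours(((g[...,2]<60)).astype(np.uint8)*255,0,2)[0];b=max(L,key=cv2.contourArea)
    W=np.array([onz(c,*unup(p,box[0],box[2]),.06)[:2] for p in b[:,0].astype(float)]);print(n,"bar",cv2.minAreaRect((W*1000).astype(np.float32)))
# obstacles
hs=cv2.cvtColor(D["top"]["image"],cv2.COLOR_RGB2HSV)
print("jar,bottle,tin rough",[onz(D["top"],*p,z).round(3)[:2].tolist() for p,z in(((342,255),.06),((384,263),.08),((228,287),.024))])
E
```

```text
top [371.1 184.4] 168 [ 0.6331 -0.1883  0.0695]
top [342.6 199.8] 2484 [ 0.5984 -0.1226  0.0695]
top [355.4 199.7] 179 [ 0.5982 -0.1516  0.0695]
top [387.3 199.9] 151 [ 0.5965 -0.2239  0.0695]
top [396.2 212.5] 635 [ 0.5671 -0.2428  0.0695]
top [371.7 215.6] 279 [ 0.561  -0.1872  0.0695]
top [359.5 228.4] 443 [ 0.5323 -0.1588  0.0695]
top spindle [371.4 199.9] 1116 [ 0.5961 -0.1872  0.074 ]
side [259.3 195.7] 365 [ 0.6319 -0.1914  0.0695]
side [292.9 200.4] 299 [ 0.5598 -0.1898  0.0695]
side [304.7 203.7] 909 [ 0.5333 -0.1828  0.0695]
side [270.3 206.4] 456 [ 0.5964 -0.1541  0.0695]
side [302.6 218.9] 1563 [ 0.5222 -0.1235  0.0695]
side [286.8 224.7] 1014 [ 0.5452 -0.0953  0.0695]
side [263.8 224.8] 917 [ 0.5865 -0.084   0.0695]
side spindle [276.  197.4] 4503 [ 0.594  -0.1852  0.074 ]
rim top ((497.30877685546875, 134.56358337402344), (10.799138069152832, 1.6215558052062988), 83.69898986816406)
[]
side rim hull quad [[226.7, 299.3], [287.4, 314.1], [260.3, 364.4], [193.7, 346.3]]
top bar ((548.08251953125, 133.41012573242188), (16.56352996826172, 73.91310119628906), 84.96923065185547)
side bar ((541.5804443359375, 156.93319702148438), (54.263797760009766, 91.32644653320312), 84.57044982910156)
jar,bottle,tin rough [[0.474, -0.119], [0.452, -0.21], [0.409, 0.144]]
```

Run:
```python
from h import *
import pickle
D=pickle.load(open("c0.pkl","rb"))
c=D["top"];box=(200,264,195,259)
o=(box[0],box[2])
u=up(c["image"],*box)
# holes: refine near seen crop positions (crop scale 5: px=200+(x-400)/5-.4 , 195+(y-280)/5-.4)
g=cv2.cvtColor(u,cv2.COLOR_RGB2GRAY).astype(float)
P=[]
for x,y in((510,381),(618,388),(608,495),(500,487)):
    q=np.array([(x-400)/5-.4,(y-280)/5-.4])*8; xs,ys=np.meshgrid(np.arange(int(q[0])-24,int(q[0])+25),np.arange(int(q[1])-24,int(q[1])+25))
    w=np.clip(g[ys,xs].max()-25-g[ys,xs],0,None);p=((w*xs).sum()/w.sum(),(w*ys).sum()/w.sum())
    P.append(onz(c,*unup(p,*o),.010)[:2])
P=np.array(P);ctr=P.mean(0);d=P-ctr;a=np.degrees(np.arctan2(d[:,1],d[:,0]))
print(P.round(4).tolist(),ctr.round(4),np.hypot(*d.T).round(4),a.round(1),"yaw mod90",((a-45)%90).round(1))
# white plate + rim outline by distance from wood: low-saturation or blue
hsv=cv2.cvtColor(u,cv2.COLOR_RGB2HSV);rgb=u.astype(int)
m=((rgb[...,2]-rgb[...,0])>-8).astype(np.uint8)*255
cn=max(cv2.findContours(m,0,2)[0],key=cv2.contourArea)
W=np.array([onz(c,*unup(p,*o),.015)[:2] for p in cv2.convexHull(cn)[:,0].astype(float)])
print("outline",cv2.minAreaRect((W*1000).astype(np.float32)))
s=D["side"];Q=np.array([onz(s,*p,.014)[:2] for p in [[226.7, 299.3], [287.4, 314.1], [260.3, 364.4], [193.7, 346.3]]])
print("side corners",Q.round(4).tolist(),Q.mean(0).round(4),[np.degrees(np.arctan2(*(Q[(i+1)%4]-Q[i])[::-1])).round(1) for i in range(4)])
```

```text
[[0.5806, 0.1621], [0.5761, 0.1112], [0.5254, 0.1164], [0.5299, 0.1672]] [0.553  0.1392] [0.0359 0.0363 0.0358 0.0362] [  39.6  -50.5 -140.5  129.6] yaw mod90 [84.6 84.5 84.5 84.6]
outline ((551.9385986328125, 137.6479034423828), (114.0125732421875, 113.5573959350586), 84.68065643310547)
side corners [[0.6014, 0.0726], [0.4936, 0.0828], [0.5015, 0.1944], [0.6079, 0.1848]] [0.5511 0.1336] [np.float64(174.6), np.float64(86.0), np.float64(-5.2), np.float64(-93.3)]
```

```bash
python3 -m jog '[{"translation":[30,-25,0],"roll":-0.12},{"translation":[60,-50,0],"roll":-0.24}]'; python3 -c "
from plant import *
print(get_obs()['qpos'],get_obs()['eef_rot'])"
```

```text
t: 0.27
tool_pos: [0.2618, -0.459, 0.23]
eef_rot: [[0.797, 0.604, -0.0], [0.604, -0.797, 0.001], [0.0, -0.001, -1.0]]
wrist_force: [-0.1, 1.0, -0.2]
width: 0.0857
gripper_force: 0.0
[-6.90065135e+01  1.28466912e+01 -4.35832394e+00  7.28751812e+01
  4.21240150e-03  7.38717576e+01] [[ 7.97355241e-01  6.03510093e-01 -4.32814906e-04]
 [ 6.03510074e-01 -7.97354259e-01  1.33311843e-03]
 [ 4.59443619e-04 -1.32417712e-03 -9.99999018e-01]]
```

```bash
python3 -m jog '[{"translation":[60,-30,0],"roll":-0.12},{"translation":[90,-45,5],"roll":-0.24},{"translation":[120,-60,10],"roll":-0.36},{"translation":[150,-75,15],"roll":-0.48},{"translation":[180,-90,20],"roll":-0.6},{"translation":[215,-108,20],"roll":-0.72},{"translation":[250,-125,20],"roll":-0.84},{"translation":[285,-143,20],"roll":-0.96},{"translation":[320,-160,25],"roll":-1.08},{"translation":[355,-178,25],"roll":-1.2},{"translation":[390,-195,30],"roll":-1.32},{"translation":[425,-213,30],"roll":-1.44},{"translation":[460,-230,30],"roll":-1.56},{"translation":[490,-245,35],"roll":-1.68},{"translation":[520,-260,40],"roll":-1.8},{"translation":[545,-275,45],"roll":-1.92},{"translation":[565,-286,50],"roll":-2.04},{"translation":[580,-294,55],"roll":-2.16},{"translation":[590,-300,60],"roll":-2.28},{"translation":[590,-300,60],"roll":-2.4}]' 1
python3 -m jog '[{"translation":[0,0,0],"roll":0},{"translation":[0,0,0],"roll":0},{"translation":[0,0,0],"roll":0}]'
python3 - <<'E'
from h import *
o=get_obs();print(o["qpos"].round(1) if hasattr(o["qpos"],"round") else o["qpos"])
c=camera("side");save(c["image"],"side1.png");cv2.imwrite
im=cv2.resize(c["image"][180:400,150:400],(682,600));save(im,"side1c.png")
t=camera("top");save(t["image"],"top1.png")
E
```

```text
t: 1.93
tool_pos: [0.5528, 0.1381, 0.1694]
eef_rot: [[-0.996, 0.087, -0.002], [0.087, 0.996, 0.0], [0.002, 0.0, -1.0]]
wrist_force: [0.3, 0.3, -0.4]
width: 0.0851
gripper_force: 0.0
t: 2.18
tool_pos: [0.5528, 0.1356, 0.1712]
eef_rot: [[-0.995, 0.099, -0.0], [0.099, 0.995, -0.0], [0.0, -0.0, -1.0]]
wrist_force: [-0.4, -0.6, 0.6]
width: 0.0856
gripper_force: 0.0
[ 5.7 18.7 -4.8 66.5 -0.  11.4]
```

View pics/side1c.png

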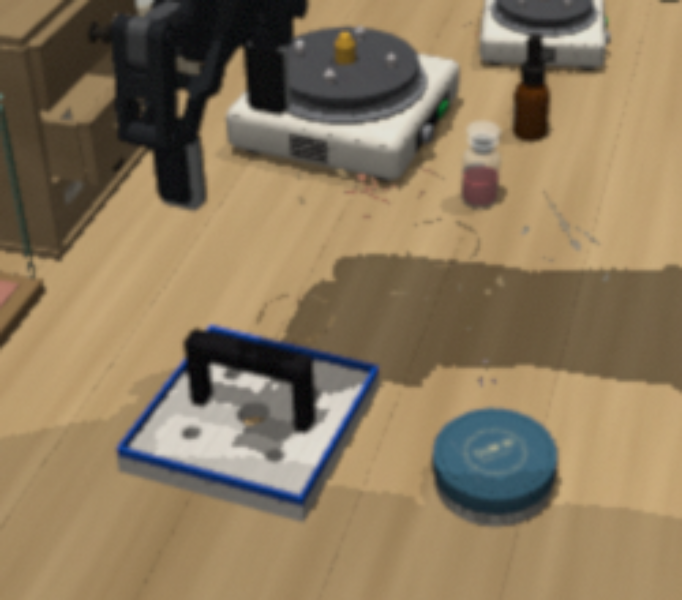

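The gripper hangs above the handle: bar at crop (250,355), fingers on either side of it at (180,185) and (268,90). The tin and jar are clear, so I descend and grip.

```bash
python3 -m jog '[{"translation":[0,0,20],"roll":0},{"translation":[0,0,40],"roll":0},{"translation":[0,0,60],"roll":0},{"translation":[0,0,80],"roll":0},{"translation":[0,0,95],"roll":0},{"translation":[0,0,108],"roll":0},{"translation":[0,0,119],"roll":0},{"translation":[0,0,128],"roll":0},{"translation":[0,0,134],"roll":0},{"translation":[0,0,137],"roll":0},{"translation":[0,0,137],"roll":0},{"translation":[0,0,137],"roll":0}]'
python3 -m jog '[{"translation":[0,0,0],"roll":0},{"translation":[0,0,0],"roll":0},{"translation":[0,0,0],"roll":0},{"translation":[0,0,0],"roll":0},{"translation":[0,0,0],"roll":0},{"translation":[0,0,0],"roll":0},{"translation":[0,0,0],"roll":0},{"translation":[0,0,0],"roll":0},{"translation":[0,0,0],"roll":0},{"translation":[0,0,0],"roll":0}]' -1
```

```text
t: 3.28
tool_pos: [0.5534, 0.136, 0.0347]
eef_rot: [[-0.995, 0.096, 0.001], [0.096, 0.995, -0.0], [-0.001, 0.0, -1.0]]
wrist_force: [-0.5, -0.4, 0.8]
width: 0.0857
gripper_force: 0.0
t: 4.12
tool_pos: [0.5532, 0.1361, 0.0345]
eef_rot: [[-0.995, 0.096, 0.0], [0.096, 0.995, 0.0], [-0.0, 0.0, -1.0]]
wrist_force: [-0.4, 2.1, 3.3]
width: 0.013
gripper_force: 59.3
```

```bash
python3 -m jog '[{"translation":[0,0,-5],"roll":0},{"translation":[0,0,-15],"roll":0},{"translation":[0,0,-28],"roll":0},{"translation":[0,0,-41],"roll":0},{"translation":[0,0,-54],"roll":0},{"translation":[0,0,-67],"roll":0},{"translation":[0,0,-80],"roll":0},{"translation":[0,0,-92],"roll":0},{"translation":[0,0,-102],"roll":0},{"translation":[0,0,-110],"roll":0},{"translation":[0,0,-115],"roll":0},{"translation":[0,0,-115],"roll":0},{"translation":[0,0,-115],"roll":0}]'
python3 -m jog '[{"translation":[-2,-8,0],"roll":0.02},{"translation":[-5,-22,0],"roll":0.05},{"translation":[-10,-42,0],"roll":0.1},{"translation":[-15,-64,0],"roll":0.15},{"translation":[-20,-86,0],"roll":0.2},{"translation":[-25,-108,0],"roll":0.25},{"translation":[-30,-130,0],"roll":0.3},{"translation":[-35,-152,0],"roll":0.35},{"translation":[-40,-174,0],"roll":0.4},{"translation":[-45,-196,0],"roll":0.45},{"translation":[-50,-218,0],"roll":0.5},{"translation":[-56,-240,0],"roll":0.55},{"translation":[-61,-262,0],"roll":0.6},{"translation":[-66,-284,0],"roll":0.65},{"translation":[-70,-302,0],"roll":0.68},{"translation":[-73,-314,0],"roll":0.7},{"translation":[-74,-319,0],"roll":0.709},{"translation":[-74,-319,0],"roll":0.709},{"translation":[-74,-319,0],"roll":0.709},{"translation":[-74,-319,0],"roll":0.709}]'
python3 - <<'E'
from h import *
import pickle
D={}
for n in("top","side"): D[n]=camera(n);save(D[n]["image"],n+"2.png")
pickle.dump(D,open("c2.pkl","wb"))
o=get_obs();print(o["qpos"],o["wrist_force"],o["tool_pos"])
C=np.zeros((600,800,3),np.uint8)
C[:400,:400]=cv2.resize(D["top"]["image"][150:250,320:420],(400,400));C[:400,400:]=cv2.resize(D["side"]["image"][130:250,215:335],(400,400));save(C[:400],"crop2.png")
E
```

```text
t: 5.2
tool_pos: [0.5529, 0.1359, 0.1491]
eef_rot: [[-0.995, 0.096, -0.0], [0.096, 0.995, -0.0], [0.0, -0.0, -1.0]]
wrist_force: [-0.9, 1.0, -4.4]
width: 0.0131
gripper_force: 58.6
t: 6.87
tool_pos: [0.5958, -0.1875, 0.1491]
eef_rot: [[-0.694, 0.72, -0.001], [0.72, 0.694, 0.001], [0.001, -0.0, -1.0]]
wrist_force: [-0.2, -0.0, -3.9]
width: 0.0127
gripper_force: 58.7
[-2.48182958e+01  2.53452513e+01  1.92823814e+00  6.65987018e+01
  1.05527714e-02  2.11985024e+01] [ 0.10317786  0.28690523 -5.02247965] [ 0.59607209 -0.18745373  0.14936862]
```

View pics/crop2.png

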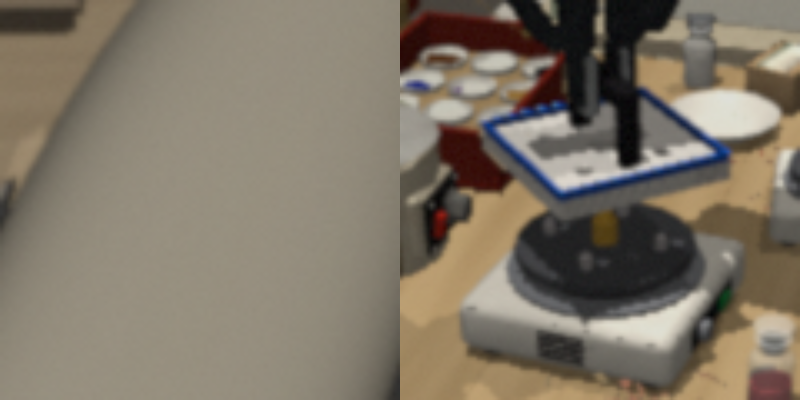

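The top camera is blocked by the arm. The side view shows the platform hanging level over the head, with corners near crop (482,125), (640,90), (728,155) and (562,195), and the spindle just below it. I'll measure the offset with the side camera.

Run:
```python
from h import *
import pickle
s=pickle.load(open("c2.pkl","rb"))["side"];s0=pickle.load(open("c0.pkl","rb"))["side"]
def quad(s,box):
    u=up(s["image"],*box);g=cv2.cvtColor(u,cv2.COLOR_RGB2HSV)
    m=cv2.inRange(g,(105,110,50),(130,255,255))
    m=cv2.morphologyEx(m,cv2.MORPH_CLOSE,np.ones((25,25)))
    cn=max(cv2.findContours(m,0,2)[0],key=cv2.contourArea);h=cv2.convexHull(cn)
    for e in range(10,80,2):
        a=cv2.approxPolyDP(h,e,True)[:,0]
        if len(a)==4: break
    return [unup(p,box[0],box[2]) for p in a.astype(float)]
for S,b,z in((s0,(180,300,285,375),.0),(s,(230,320,150,200),.1493-.0345)):
    q=quad(S,b);Q=np.array([onz(S,*p,z+.0155)[:2] for p in q])
    print(np.round(q,1).tolist(),Q.round(4).tolist(),Q.mean(0).round(4),[round(float(np.hypot(*(Q[(i+1)%4]-Q[i]))),4) for i in range(4)],[np.degrees(np.arctan2(*(Q[(i+1)%4]-Q[i])[::-1])).round(1) for i in range(4)])
```

```text
[[226.7, 299.3], [287.4, 314.1], [260.3, 364.4], [193.7, 346.3]] [[0.6006, 0.0742], [0.4931, 0.0843], [0.5009, 0.1958], [0.6071, 0.1861]] [0.5504 0.1351] [0.1081, 0.1117, 0.1066, 0.1121] [np.float64(174.6), np.float64(86.0), np.float64(-5.2), np.float64(-93.3)]
[[313.4, 175.2], [263.3, 189.6], [239.7, 166.6], [287.2, 156.4]] [[0.5183, -0.1918], [0.5928, -0.1078], [0.6702, -0.1908], [0.5927, -0.2654]] [ 0.5935 -0.1889] [0.1123, 0.1135, 0.1075, 0.1047] [np.float64(48.4), np.float64(-47.0), np.float64(-136.1), np.float64(135.3)]
```

```bash
python3 -m jog '[{"translation":[-1,0.2,5],"roll":0},{"translation":[-2.5,0.4,12],"roll":0},{"translation":[-2.5,0.4,20],"roll":0},{"translation":[-2.5,0.4,26],"roll":0},{"translation":[-2.5,0.4,29],"roll":0},{"translation":[-2.5,0.4,31],"roll":0},{"translation":[-2.5,0.4,31],"roll":0},{"translation":[-2.5,0.4,31],"roll":0}]'
python3 -m jog '[{"translation":[0,0,2],"roll":0},{"translation":[0,0,4],"roll":0},{"translation":[0,0,4],"roll":0}]'
python3 -m jog '[{"translation":[0,0,2],"roll":0},{"translation":[0,0,4],"roll":0},{"translation":[0,0,4],"roll":0}]'
```

```text
t: 7.63
tool_pos: [0.5982, -0.1903, 0.1182]
eef_rot: [[-0.693, 0.721, -0.0], [0.721, 0.693, -0.0], [0.0, -0.0, -1.0]]
wrist_force: [0.4, -0.3, -4.3]
width: 0.0131
gripper_force: 58.6
t: 7.88
tool_pos: [0.5981, -0.1902, 0.1141]
eef_rot: [[-0.693, 0.721, -0.0], [0.721, 0.693, -0.0], [0.0, -0.0, -1.0]]
wrist_force: [-0.2, 0.1, -4.7]
width: 0.0131
gripper_force: 58.6
t: 8.13
tool_pos: [0.5979, -0.1901, 0.1098]
eef_rot: [[-0.693, 0.721, -0.001], [0.721, 0.693, 0.0], [0.001, -0.0, -1.0]]
wrist_force: [0.0, 0.5, -4.8]
width: 0.0132
gripper_force: 58.6
```

```bash
python3 -m jog '[{"translation":[0,0,1.5],"roll":0},{"translation":[0,0,3],"roll":0},{"translation":[0,0,3],"roll":0}]'
python3 -m jog '[{"translation":[0,0,1],"roll":0},{"translation":[0,0,2],"roll":0},{"translation":[0,0,2],"roll":0}]'
python3 - <<'E'
from h import *
o=get_obs();print(np.round(o["wrist_force"],1),np.round(o["ft_torque"],2),np.round(o["tool_pos"],4))
c=camera("side");save(cv2.resize(c["image"][140:250,215:335],(655,600)),"side3.png")
E
```

```text
t: 8.38
tool_pos: [0.598, -0.1901, 0.1069]
eef_rot: [[-0.693, 0.721, -0.0], [0.721, 0.693, 0.0], [0.0, -0.0, -1.0]]
wrist_force: [-0.3, 1.2, -4.2]
width: 0.0129
gripper_force: 58.6
t: 8.63
tool_pos: [0.5981, -0.1901, 0.1051]
eef_rot: [[-0.693, 0.721, -0.0], [0.721, 0.693, 0.0], [0.0, -0.0, -1.0]]
wrist_force: [0.1, -0.5, -3.6]
width: 0.0127
gripper_force: 58.6
[ 0.1 -0.5 -3.6] [0.   0.02 0.02] [ 0.5981 -0.1901  0.1051]
```

View pics/side3.png

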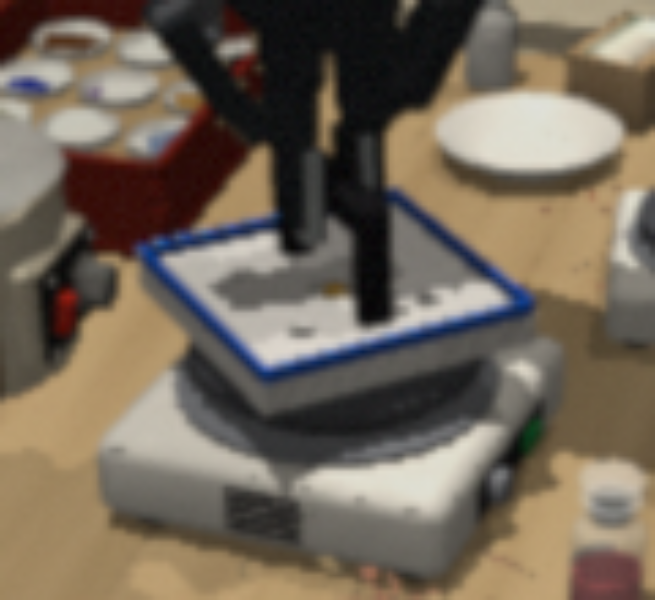

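The spindle is in the centre hole, with its brass tip visible at (335,288), and the plate is level. I'll lower it in small steps and watch the force.

```bash
python3 -m jog '[{"translation":[0,0,0.5],"roll":0},{"translation":[0,0,1],"roll":0},{"translation":[0,0,1],"roll":0}]'
python3 -m jog '[{"translation":[0,0,0.5],"roll":0},{"translation":[0,0,1],"roll":0},{"translation":[0,0,1],"roll":0}]'
```

```text
t: 8.93
tool_pos: [0.5982, -0.1902, 0.1042]
eef_rot: [[-0.693, 0.721, -0.0], [0.721, 0.693, -0.0], [-0.0, -0.0, -1.0]]
wrist_force: [-0.1, -0.2, -5.0]
width: 0.0129
gripper_force: 58.6
t: 9.18
tool_pos: [0.5981, -0.1902, 0.1032]
eef_rot: [[-0.693, 0.721, -0.0], [0.721, 0.693, -0.0], [0.0, -0.0, -1.0]]
wrist_force: [-0.1, 0.4, -4.2]
width: 0.0131
gripper_force: 58.6
```

```bash
python3 -m jog '[{"translation":[0,0,0.5],"roll":0},{"translation":[0,0,1],"roll":0},{"translation":[0,0,1],"roll":0}]'
```

```text
t: 9.43
tool_pos: [0.5981, -0.1902, 0.1022]
eef_rot: [[-0.693, 0.721, -0.0], [0.721, 0.693, -0.0], [0.0, -0.0, -1.0]]
wrist_force: [-0.1, 0.6, -4.6]
width: 0.0128
gripper_force: 58.6
```

```bash
python3 -m jog '[{"translation":[0,0,0.5],"roll":0},{"translation":[0,0,1],"roll":0},{"translation":[0,0,1],"roll":0}]'
```

```text
t: 9.68
tool_pos: [0.5981, -0.1902, 0.1012]
eef_rot: [[-0.693, 0.721, -0.0], [0.721, 0.693, -0.0], [0.0, -0.0, -1.0]]
wrist_force: [-0.2, 0.2, -4.4]
width: 0.0128
gripper_force: 58.6
```

```bash
python3 -m jog '[{"translation":[0,0,0.5],"roll":0},{"translation":[0,0,1],"roll":0},{"translation":[0,0,1],"roll":0}]'
```

```text
t: 9.93
tool_pos: [0.5981, -0.1902, 0.1002]
eef_rot: [[-0.693, 0.721, -0.0], [0.721, 0.693, -0.0], [0.0, -0.0, -1.0]]
wrist_force: [-0.2, -0.3, -5.1]
width: 0.0133
gripper_force: 58.6
```

```bash
python3 -m jog '[{"translation":[0,0,0.5],"roll":0},{"translation":[0,0,1],"roll":0},{"translation":[0,0,1],"roll":0}]'; python3 -c "
from plant import *
print(get_obs()['ft_torque'])"
```

```text
t: 10.18
tool_pos: [0.5981, -0.1902, 0.0992]
eef_rot: [[-0.693, 0.721, -0.0], [0.721, 0.693, -0.0], [0.0, -0.0, -1.0]]
wrist_force: [0.1, -0.3, -3.8]
width: 0.0128
gripper_force: 58.6
[-0.01193416  0.01406034  0.0594185 ]
```

Underside is now about 65 mm up with no contact force, so the pins are in their holes and no turning is needed. I'll keep lowering until it touches the head (about 4–5 mm more).

```bash
python3 -m jog '[{"translation":[0,0,0.6],"roll":0},{"translation":[0,0,1.2],"roll":0},{"translation":[0,0,1.2],"roll":0}]'; python3 -m jog '[{"translation":[0,0,0.5],"roll":0},{"translation":[0,0,1],"roll":0},{"translation":[0,0,1],"roll":0}]'
```

```text
t: 10.43
tool_pos: [0.5981, -0.1902, 0.0979]
eef_rot: [[-0.693, 0.721, -0.0], [0.721, 0.693, 0.0], [0.0, -0.0, -1.0]]
wrist_force: [0.0, 0.6, -5.2]
width: 0.0127
gripper_force: 58.6
t: 10.68
tool_pos: [0.5981, -0.1902, 0.097]
eef_rot: [[-0.693, 0.721, -0.0], [0.721, 0.693, -0.0], [0.0, -0.0, -1.0]]
wrist_force: [-0.7, 0.0, -4.4]
width: 0.0128
gripper_force: 58.6
```

```bash
python3 -m jog '[{"translation":[0,0,0.5],"roll":0},{"translation":[0,0,1],"roll":0},{"translation":[0,0,1],"roll":0}]'
```

```text
t: 10.93
tool_pos: [0.5982, -0.1902, 0.096]
eef_rot: [[-0.693, 0.721, -0.0], [0.721, 0.693, -0.0], [-0.0, -0.0, -1.0]]
wrist_force: [-0.6, 0.0, -4.5]
width: 0.0133
gripper_force: 58.7
```

```bash
python3 -m jog '[{"translation":[0,0,0.4],"roll":0},{"translation":[0,0,0.8],"roll":0},{"translation":[0,0,0.8],"roll":0}]'
```

```text
t: 11.18
tool_pos: [0.5982, -0.1902, 0.0952]
eef_rot: [[-0.693, 0.721, -0.0], [0.721, 0.693, -0.0], [-0.0, -0.0, -1.0]]
wrist_force: [-0.1, -0.1, -4.1]
width: 0.0131
gripper_force: 58.7
```

```bash
python3 -m jog '[{"translation":[0,0,0.3],"roll":0},{"translation":[0,0,0.6],"roll":0},{"translation":[0,0,0.6],"roll":0}]'
```

```text
t: 11.43
tool_pos: [0.5982, -0.1902, 0.0946]
eef_rot: [[-0.693, 0.721, -0.0], [0.721, 0.693, -0.0], [-0.0, -0.0, -1.0]]
wrist_force: [0.6, -0.2, -4.3]
width: 0.0127
gripper_force: 58.7
```

```bash
python3 -m jog '[{"translation":[0,0,0.3],"roll":0},{"translation":[0,0,0.5],"roll":0},{"translation":[0,0,0.5],"roll":0}]'; python3 -c "
from plant import *
print(get_obs()['ft_torque'])"
```

```text
t: 11.68
tool_pos: [0.5982, -0.1902, 0.0946]
eef_rot: [[-0.693, 0.721, 0.0], [0.721, 0.693, -0.0], [-0.0, 0.0, -1.0]]
wrist_force: [-1.0, -0.5, -0.4]
width: 0.013
gripper_force: 59.1
[0.01328518 0.20038657 0.0032364 ]
```

Contact came at exactly the home height (TCP 94.6 mm, weight taken by the head). Now I'll let go and retreat upwards.

```bash
python3 -m jog '[{"translation":[0,0,0],"roll":0},{"translation":[0,0,0],"roll":0},{"translation":[0,0,0],"roll":0},{"translation":[0,0,0],"roll":0},{"translation":[0,0,0],"roll":0},{"translation":[0,0,0],"roll":0},{"translation":[0,0,0],"roll":0},{"translation":[0,0,0],"roll":0}]' 0.6
python3 -m jog '[{"translation":[0,0,-5],"roll":0},{"translation":[0,0,-15],"roll":0},{"translation":[0,0,-30],"roll":0},{"translation":[0,0,-50],"roll":0},{"translation":[0,0,-70],"roll":0},{"translation":[0,0,-90],"roll":0},{"translation":[0,0,-105],"roll":0},{"translation":[0,0,-110],"roll":0},{"translation":[0,0,-110],"roll":0},{"translation":[0,0,-110],"roll":0}]'
python3 - <<'E'
from h import *
c=camera("side");save(cv2.resize(c["image"][140:250,215:335],(655,600)),"side4.png")
box=(230,320,160,230);u=up(c["image"],*box);g=cv2.cvtColor(u,cv2.COLOR_RGB2HSV)
m=cv2.morphologyEx(cv2.inRange(g,(105,110,50),(130,255,255)),cv2.MORPH_CLOSE,np.ones((25,25)))
h=cv2.convexHull(max(cv2.findContours(m,0,2)[0],key=cv2.contourArea))
for e in range(10,80,2):
    a=cv2.approxPolyDP(h,e,True)[:,0]
    if len(a)==4: break
Q=np.array([onz(c,*unup(p,box[0],box[2]),.0755)[:2] for p in a.astype(float)]);print(Q.mean(0).round(4),[round(float(np.hypot(*(Q[(i+1)%4]-Q[i]))),4) for i in range(4)])
E
```

```text
t: 12.35
tool_pos: [0.5982, -0.1902, 0.0942]
eef_rot: [[-0.693, 0.721, 0.0], [0.721, 0.693, -0.0], [-0.0, -0.0, -1.0]]
wrist_force: [0.8, 1.1, -0.2]
width: 0.0687
gripper_force: 0.0
t: 13.18
tool_pos: [0.5982, -0.1902, 0.2042]
eef_rot: [[-0.693, 0.721, 0.0], [0.721, 0.693, -0.0], [-0.0, 0.0, -1.0]]
wrist_force: [-0.2, -0.6, -0.2]
width: 0.0682
gripper_force: 0.0
[ 0.5964 -0.1917] [0.1116, 0.1119, 0.1073, 0.1061]
```

View pics/side4.png

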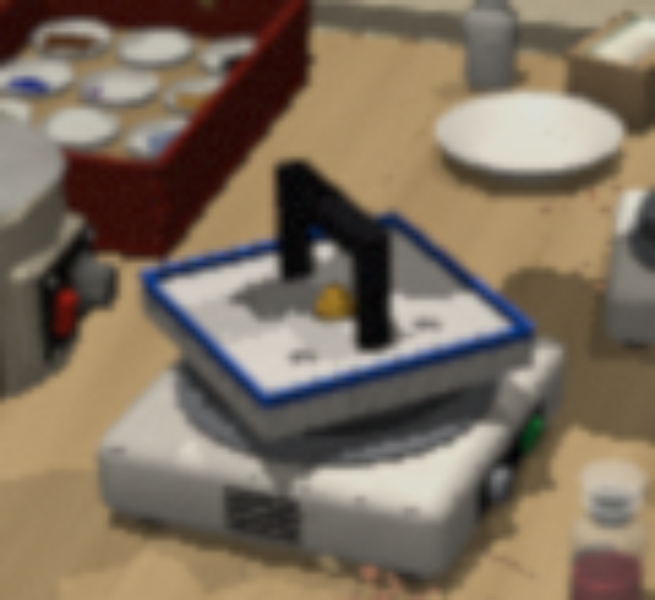

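The plate sits flat and low on the head. The brass tip stands clear above the plate at (335,300), pins are in the holes at (302,357) and (427,323), and the gripper is clear.

```bash
python3 -c "
from plant import *
print(job_done())"
```

```text
the job is handed in; nothing more can be done
None
```

The platform is home on the larger shaker, flat on the drive head with the pins in its holes. It was set at the pin angle seen in the images, so it dropped in without turning. Contact was light, the robot has let go and is clear, the jar, bottle and tin were not touched, and the job is handed in.

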